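# Release the orange sample carrier with the release pin

## Task

Take the release pin from its stand, push its thin end straight down through the small hole in the top of the orange-marked sample carrier so that the spring latch behind the hole lets go and the carrier's tray springs open, then hang the pin back upright in its stand and let go of it. Leave the orange tray open, and do not open the green carrier.

Things in the scene. Friction and masses are not known exactly. Their poses are not given: they have to be found in the camera images.
- pin_grip (a point): The release pin, a loose upright tool of about 80 g hanging in its stand: round black handle 24 mm across, 55 mm long; below it a white flange 50 mm across, 6 mm thick; below that a white dowel 10 mm across, 48 mm long. This point is the middle of the handle, 33.5 mm above the flange's underside and 81.5 mm above the dowel's tip. z runs up along the pin.
- stand_hole (a point): The pin's stand, a fixed grey bench 110 x 90 mm, 80 mm high, with a through hole 34 mm across in the middle of its flat top. This point is the hole's centre, level with the top face. The pin hangs with its dowel through the hole and its flange flat on the top, its handle's middle then 33.5 mm above this point.
- orange_hole (a point): Orange-marked carrier: fixed white case 150 x 130 mm, 100 mm high; orange tray front (faces away from the robot), ring and top bar. Point: centre of its 26 mm wide vertical hole, level with the top; x to the case's back, z up. The latch pad, 36 mm wide, lies 35 mm below the top; 2 N at first, 7 N at its 15 mm stop; frees the tray at 7 mm; has gone 13 mm when the pin's flange meets the case.
- orange_tray (a joint): How far the orange carrier's spring tray is out of the case, in m: 0 latched shut, 0.055 fully open. It springs out by itself, within about a second, when the latch is released and stays out.
- green_tray (a joint): The same for the green-marked carrier, which looks the same but with green front, ring and bar: it must stay shut (0).

How it is judged:
By the outcome, as a careful person would: the job done as asked, in the order asked, and still so for the second after the job is handed in, with the robot touching nothing.
It also fails if it takes over 45 s, if anything falls off the work surface, if the arm or the gripper's body presses on something with over 40 N, if the wrist force passes 120 N, or if a joint passes its speed limit or range.

## Robot

A 6-joint arm with a two-finger parallel gripper is mounted at the origin on the work surface. World frame = base frame: x ahead of the robot, y to its left, z up, the work surface at z = 0. Lengths are in m, angles in rad, forces in N, time in s.
With the tool pointing down it reaches from about 0.25 to 0.775 m from the base axis. Payload 4 kg.
Tool frame: the origin (TCP) lies on the centre line of the jaws, within the pads' length; the fingertips stand 17 mm ahead of it and the grasp point (between the pads) lies 2 mm behind it; z points along the fingers, y is the line along which they close (so a half turn about z gives the same grasp; the last joint's range is limited). The gripper opens to 94 mm and grips with 3 to 60 N. Pads are 16 mm wide; open, the fingers measure 119 mm over their backs; the gripper's body (75 mm by 177 mm) begins 78 mm behind the grasp point.
Start: joints at [-1.406, 0.087, 1.371, -0, 1.684, -0.103], TCP at [0.146, -0.53, 0.223] pointing down, gripper open.
Joint ranges: [-3.1, 3.1], [-0.76, 2.03], [0.27, 2.55], [-1.08, 4.22], [0.17, 2.65], [-2.57, 2.57]. Speed limits (rad/s): [2.79, 2.79, 3.14, 3.14, 3.14, 3.14].

## Interface

Orientations are given as [roll, pitch, yaw] about the fixed x, y, z axes, in that order (R = Rz(yaw) Ry(pitch) Rx(roll)).
In Python, from bench import robot gives the robot as it stands.
- The arm moves only by the tool servo_tool, never from a script. Its argument "plan" is a list of rows, each a list of 7 numbers: the shift along the tool's x, y, z normalised to -1 to 1, where 1 is 0.1 m, then the turn, a rotation vector about the tool's x, y, z normalised to -1 to 1, where 1 is pi/2 rad, then the finger opening in mm, from 0 to 94. In form: [[x, y, z, ax, ay, az, gripper], ...]. A call has 1 to 12 rows; each row is the pose to reach, as a shift and turn from the pose commanded when the call began, along the tool's axes at that moment; what a row does not reach only later rows make up. A row lasts 1/12 s, in which the tool goes at most 41.7 mm and 7.16 degrees, less where a joint would pass 70% of its speed; a pose out of reach is approached as far as the arm can. A call with a number of a shift or a turn outside -1 to 1 is refused whole. A call with a gripper value outside its range is refused whole. The fingers move at their own pace and stop on an object; the grip force is fixed at half the most. Time passes only in rows, so rows that repeat a pose let the fingers close. It gives the time, the measured TCP pose, the force, the opening and the grip force at its end, in the units of the state.
- robot.get_obs(): the state, without advancing time (a new reading comes with each control period).
- robot.snapshot(name): name is "scene" or "top"; returns the picture (384x512x3 uint8, red, green, blue); there is no depth.
- robot.camera_params(name): a dict with "camera_matrix" (3x3 intrinsics, pixels), "rvec" (rotation vector, rad) and "tvec" (3), from world to camera coordinates, as OpenCV has them. Camera axes: x right, y down, z forward; pixel columns grow to the right and rows downward; lengths in m; the calibration is good to about 2 mm. A picture is of the moment at which its call begins. camera_params takes no time and is no camera call.
- robot.close_job(): hands the job in; it is judged then, once.
Trained networks look in the newest picture that a camera, given by its name, has taken for a name from the list of things; names that differ only in an ending like _2 or _b are one class to them, and where a whole thing is asked for, a point or a joint stands for the part that bears it (a point fixed in the world has none). Each returns a list of dicts, best first, with "conf" (0 to 1); they miss things now and then, are a little off and sometimes report something else, mostly with a low value. They report only what shows in the picture. A call takes as long as a camera call.
- robot.find_in(thing, camera): "extent" ([centre column, centre row, width, height] in pixels, round what is visible of it).
The state is a dict: "time": time; "joint_positions": joint angles; "qvel": joint speeds; "joint_torque": joint torques, N m; "tool_pos": TCP position; "ee_rot": TCP orientation; "wrist_force": force on the tool from outside, world axes, zero at the start; "wrist_torque": the same for the moment, N m; "width": finger opening in m; "finger_force": force on a finger pad.
Only numpy, scipy, OpenCV 4.12 (cv2) and the standard library are available. Lean on these libraries where they do the work, as an engineer would, in place of code of your own. Each camera call takes 0.05 s, during which the arm holds its last target. There are 200 camera calls.

## Working session

There is one attempt and no reset: what is moved stays moved. The work goes in short steps, Python scripts to look and compute and a tool call to move; the robot and the scene stay as the last step left them, time stands still between calls to the robot, and variables do not carry over. Pictures are saved under pics/ and viewed, at most 10 in all, crops included, and the job is handed in when it is done.

Besides the shell and the picture viewer there is one more tool, called in YAML: its name, and indented under it one key for each argument. servo_tool: Moves the arm, as the interface text tells. Scaled input: -1 to 1 covers 0.1 m each way for a shift and pi/2 rad each way for a turn. Its arguments: {"type":"object","properties":{"plan":{"type":"array","items":{"type":"array","items":{"type":"number"}}}},"required":["plan"]}

```bash
mkdir -p pics; cat > h.py <<'E'
import numpy as np, cv2
from bench import robot
def snap(c,n):
    im=robot.snapshot(c); cv2.imwrite(f'pics/{n}.png',im[:,:,::-1]); return im
def ray(c,u,v,z):
    p=robot.camera_params(c);K=np.array(p['camera_matrix'],float);R=cv2.Rodrigues(np.array(p['rvec'],float))[0];t=np.array(p['tvec'],float).ravel()
    d=R.T@np.linalg.solve(K,[u,v,1.]);o=-R.T@t
    return o+d*(z-o[2])/d[2]
def proj(c,P):
    p=robot.camera_params(c)
    return cv2.projectPoints(np.array(P,float).reshape(-1,1,3),np.array(p['rvec'],float),np.array(p['tvec'],float),np.array(p['camera_matrix'],float),None)[0].reshape(-1,2)
E
python3 - <<'E'
from h import *
a=snap('scene','s0');b=snap('top','t0')
for c in('scene','top'):
    p=robot.camera_params(c);R=cv2.Rodrigues(np.array(p['rvec'],float))[0];print(c,np.array(p['camera_matrix']).round(0).tolist(),(-R.T@np.array(p['tvec']).ravel()).round(3))
    for n in('pin_grip','orange_tray','green_tray'):print(n,robot.find_in(n,c))
o=robot.get_obs();print(o['time'],o['tool_pos'],o['ee_rot'],o['width'])
E
```

```text
scene [[439.0, 0.0, 256.0], [0.0, 439.0, 191.0], [0.0, 0.0, 1.0]] [ 0.821 -0.284  0.789]
pin_grip [{'extent': [254.2, 177.2, 24.6, 34.5], 'conf': 0.6}]
orange_tray [{'extent': [352.6, 143.9, 55.2, 65.5], 'conf': 0.72}]
green_tray [{'extent': [191.4, 318.9, 47.1, 66.2], 'conf': 0.87}]
top [[490.0, 0.0, 259.0], [0.0, 490.0, 193.0], [0.0, 0.0, 1.0]] [ 0.385 -0.015  1.042]
pin_grip [{'extent': [256.2, 210.1, 29.8, 27.9], 'conf': 0.84}]
orange_tray [{'extent': [139.1, 164.9, 17.3, 8.4], 'conf': 0.53}]
green_tray [{'extent': [374.6, 150.8, 22.2, 14.2], 'conf': 0.69}]
0.4 [ 0.14551368 -0.53034265  0.22233179] [-3.14136067e+00 -2.49403616e-06  2.67775139e-01] 0.09379094468905776
```

View pics/t0.png

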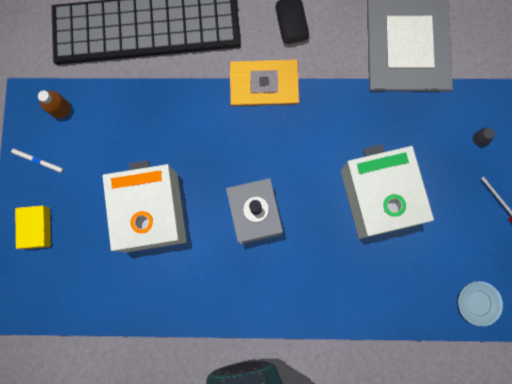

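View pics/s0.png

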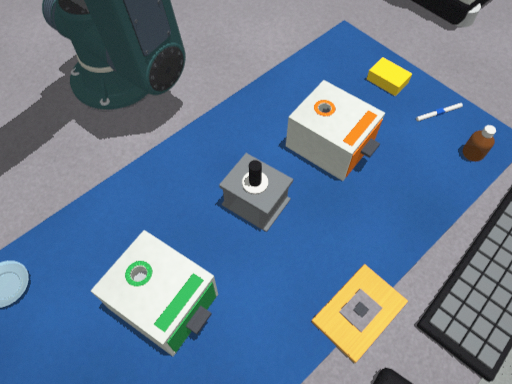

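Top view: orange ring at about (141,222), pin and stand at (256,209), green ring at (395,205). The scene view agrees: orange ring (325,108), flange (255,183). The detections match both. Next I refine by colour segmentation.

```bash
python3 - <<'E'
from h import *
def cen(c,f,uv,w,kind):
    im=cv2.imread(f'pics/{f}.png');u,v=uv;s=im[v-w:v+w,u-w:u+w]
    hsv=cv2.cvtColor(s,cv2.COLOR_BGR2HSV)
    m=((hsv[...,0]<20)&(hsv[...,1]>150)&(hsv[...,2]>120)) if kind=='o' else ((hsv[...,1]<45)&(hsv[...,2]>190))
    cs,_=cv2.findContours(m.astype(np.uint8),cv2.RETR_EXTERNAL,cv2.CHAIN_APPROX_NONE)
    k=max(cs,key=cv2.contourArea);e=cv2.fitEllipse(cv2.convexHull(k));
    return np.array(e[0])+[u-w,v-w],e[1:]
for n,kind,z,uvs in(('ring','o',.1,((141,222),(325,108))),('flange','w',.086,((256,209),(255,183)))):
    for c,f,uv,w in zip(('top','scene'),('t0','s0'),uvs,(16,17)):
        p,e=cen(c,f,uv,w,kind);print(n,c,p,e,ray(c,*p,z))
# stand top corners & carrier axis
print('handle top',ray('top',256,207.5,.141), ray('scene',255,164,.141))
for q in((227,188),(272,180),(283,236),(238,244)):print('stand',ray('top',*q,.08))
for q in((103,172),(170,165),(182,244),(109,252)):print('case',ray('top',*q,.1))
E
```

```text
ring top [141.28194046 221.86576176] ((21.218406677246094, 22.166704177856445), 48.87454605102539) [0.46884673 0.2325521  0.1       ]
ring scene [324.20158005 107.41718483] ((15.226304054260254, 20.639846801757812), 98.69710540771484) [0.47014345 0.23462016 0.1       ]
flange top [255.39572334 208.76258469] ((24.767438888549805, 25.060861587524414), 27.88789176940918) [0.49764015 0.01238656 0.086     ]
flange scene [254.69168091 181.52245712] ((22.517606735229492, 25.892841339111328), 91.16444396972656) [0.49935211 0.01354348 0.086     ]
handle top [0.49351579 0.0097007  0.141     ] [0.49783623 0.01551793 0.141     ]
stand [0.53949111 0.069512   0.08      ]
stand [ 0.55619591 -0.01986805  0.08      ]
stand [ 0.44514776 -0.04201695  0.08      ]
stand [0.42879005 0.045816   0.08      ]
case [0.56658353 0.31278694 0.1       ]
case [0.58135664 0.18090965 0.1       ]
case [0.42692263 0.15208447 0.1       ]
case [0.41038428 0.29219474 0.1       ]
```

servo_tool:
  plan:
    - [0.97, -0.86, 0, 0, 0, 0, 94]
    - [0.97, -0.86, 0, 0, 0, 0, 94]
    - [0.97, -0.86, 0, 0, 0, 0, 94]
    - [0.97, -0.86, 0, 0, 0, 0, 94]

```text
time: 0.73
tool_pos: [0.219, -0.4175, 0.223]
ee_rot: [-3.141, -0.003, 0.273]
wrist_force: [-0.3, -0.1, -0.0]
width: 0.0941
finger_force: 0.0
```

servo_tool:
  plan:
    - [0.97, -0.86, 0, 0, 0, 0, 94]
    - [0.97, -0.86, 0, 0, 0, 0, 94]
    - [0.97, -0.86, 0, 0, 0, 0, 94]
    - [0.97, -0.86, 0, 0, 0, 0, 94]

```text
time: 1.07
tool_pos: [0.2897, -0.3091, 0.2231]
ee_rot: [-3.141, -0.003, 0.274]
wrist_force: [-0.7, 0.5, -0.2]
width: 0.0938
finger_force: 0.0
```

servo_tool:
  plan:
    - [0.97, -0.86, 0, 0, 0, 0, 94]
    - [0.97, -0.86, 0, 0, 0, 0, 94]
    - [0.97, -0.86, 0, 0, 0, 0, 94]
    - [0.97, -0.86, 0, 0, 0, 0, 94]

```text
time: 1.4
tool_pos: [0.3604, -0.2005, 0.2229]
ee_rot: [-3.141, -0.003, 0.275]
wrist_force: [-0.0, 0.8, 0.2]
width: 0.0937
finger_force: 0.0
```

servo_tool:
  plan:
    - [0.97, -0.86, 0, 0, 0, 0, 94]
    - [0.97, -0.86, 0, 0, 0, 0, 94]
    - [0.97, -0.86, 0, 0, 0, 0, 94]
    - [0.97, -0.86, 0, 0, 0, 0, 94]

```text
time: 1.73
tool_pos: [0.4311, -0.0922, 0.2224]
ee_rot: [-3.14, -0.002, 0.275]
wrist_force: [-0.3, -0.6, 0.4]
width: 0.0943
finger_force: 0.0
```

servo_tool:
  plan:
    - [0.95, -0.84, 0, 0, 0, 0, 94]
    - [0.95, -0.84, 0, 0, 0, 0, 94]
    - [0.95, -0.84, 0, 0, 0, 0, 94]
    - [0.95, -0.84, 0, 0, 0, 0, 94]
    - [0.95, -0.84, 0, 0, 0, 0, 94]
    - [0.95, -0.84, 0, 0, 0, 0, 94]
    - [0.95, -0.84, 0, 0, 0, 0, 94]

```text
time: 2.32
tool_pos: [0.4977, 0.0082, 0.2225]
ee_rot: [3.141, 0.001, 0.266]
wrist_force: [0.1, 0.9, 0.5]
width: 0.094
finger_force: 0.0
```

```bash
python3 - <<'E'
from h import *
o=robot.get_obs();print(o['time'],o['tool_pos'],o['ee_rot'],o['joint_positions'])
a=snap('scene','s1')
cv2.imwrite('pics/s1c.png',cv2.resize(cv2.cvtColor(a,4)[60:240,140:360],None,fx=3,fy=3))
E
```

```text
2.3167 [0.49768377 0.00823613 0.22249586] [3.14068434e+00 5.04656893e-04 2.65562352e-01] [-9.67166855e-02 -2.94403820e-02  1.49033629e+00 -1.03446403e-03
  1.68084668e+00  1.20840352e+00]
```

View pics/s1c.png

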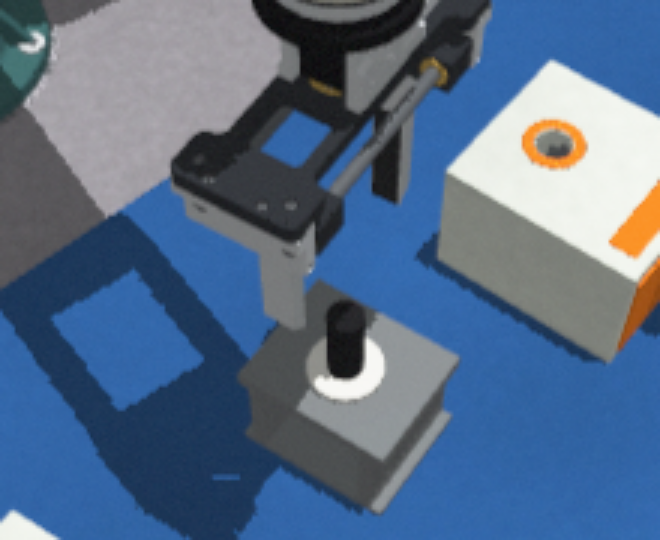

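The fingers straddle the pin, whose handle shows at (345,340) in the crop. A 4 mm correction in y, then down.

servo_tool:
  plan:
    - [0.01, -0.04, 0.25, 0, 0, 0, 94]
    - [0.01, -0.04, 0.5, 0, 0, 0, 94]
    - [0.01, -0.04, 0.75, 0, 0, 0, 94]
    - [0.01, -0.04, 0.9, 0, 0, 0, 94]
    - [0.01, -0.04, 0.9, 0, 0, 0, 94]

```text
time: 2.78
tool_pos: [0.4949, 0.0129, 0.1285]
ee_rot: [-3.139, 0.007, 0.265]
wrist_force: [-1.1, 0.4, -0.5]
width: 0.094
finger_force: 0.0
```

servo_tool:
  plan:
    - [0, 0, 0.09, 0, 0, 0, 94]
    - [0, 0, 0.18, 0, 0, 0, 94]
    - [0, 0, 0.18, 0, 0, 0, 94]
    - [0, 0, 0.18, 0, 0, 0, 94]

```text
time: 3.12
tool_pos: [0.4981, 0.0139, 0.1148]
ee_rot: [3.141, -0.0, 0.267]
wrist_force: [-0.3, 0.3, 0.4]
width: 0.094
finger_force: 0.0
```

servo_tool:
  plan:
    - [0, 0, 0, 0, 0, 0, 15]
    - [0, 0, 0, 0, 0, 0, 15]
    - [0, 0, 0, 0, 0, 0, 15]
    - [0, 0, 0, 0, 0, 0, 15]
    - [0, 0, 0, 0, 0, 0, 15]
    - [0, 0, 0, 0, 0, 0, 15]
    - [0, 0, 0, 0, 0, 0, 15]
    - [0, 0, 0, 0, 0, 0, 15]
    - [0, 0, 0, 0, 0, 0, 15]
    - [0, 0, 0, 0, 0, 0, 15]

```text
time: 3.95
tool_pos: [0.4979, 0.0142, 0.1144]
ee_rot: [3.142, 0.0, 0.268]
wrist_force: [0.6, 0.2, -0.5]
width: 0.0305
finger_force: 0.0
```

servo_tool:
  plan:
    - [0, 0, 0, 0, 0, 0, 15]
    - [0, 0, 0, 0, 0, 0, 15]
    - [0, 0, 0, 0, 0, 0, 15]
    - [0, 0, 0, 0, 0, 0, 15]
    - [0, 0, 0, 0, 0, 0, 15]

```text
time: 4.37
tool_pos: [0.498, 0.0142, 0.1144]
ee_rot: [3.141, 0.0, 0.268]
wrist_force: [0.3, -0.2, -1.2]
width: 0.0237
finger_force: 30.0
```

servo_tool:
  plan:
    - [0, 0, -0.2, 0, 0, 0, 15]
    - [0, 0, -0.45, 0, 0, 0, 15]
    - [0, 0, -0.7, 0, 0, 0, 15]
    - [0, 0, -0.95, 0, 0, 0, 15]
    - [0, 0, -0.95, 0, 0, 0, 15]
    - [0, 0, -0.95, 0, 0, 0, 15]
    - [0, 0, -0.95, 0, 0, 0, 15]

```text
time: 4.95
tool_pos: [0.4973, 0.0143, 0.208]
ee_rot: [-3.141, 0.002, 0.268]
wrist_force: [-0.2, 0.5, -2.0]
width: 0.0235
finger_force: 30.0
```

```bash
python3 - <<'E'
from h import *
o=robot.get_obs();print(o['time'],o['tool_pos'],o['width'],o['finger_force'])
a=snap('scene','s2')
cv2.imwrite('pics/s2c.png',cv2.resize(cv2.cvtColor(a,4)[60:240,140:360],None,fx=3,fy=3))
p=o['tool_pos']
print([(proj('scene',[p+np.array([0,0,d])])[0]-[140,60])*3 for d in (-.082,-.034)])
E
```

```text
4.95 [0.49732253 0.01430274 0.20796722] 0.023487867553141403 29.999848902225494
[array([342.86957571, 326.65764625]), array([342.98816977, 280.13955741])]
```

View pics/s2c.png

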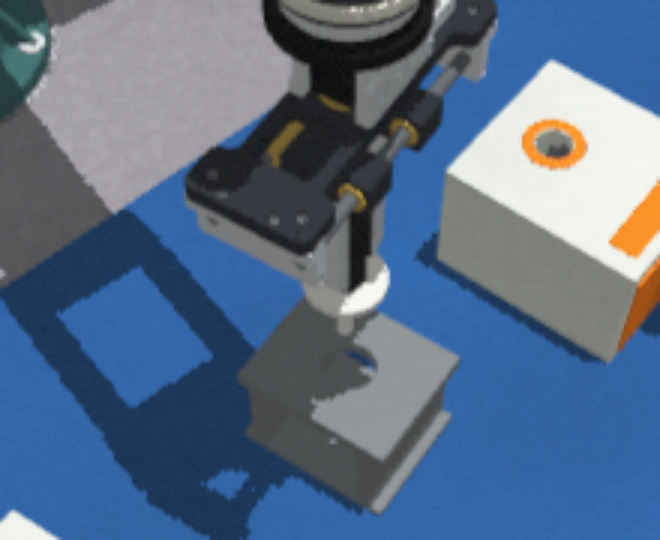

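The pin is held upright with the dowel tip at (346,328) in the crop, against (343,327) expected. On to the orange ring.

servo_tool:
  plan:
    - [0.03, -0.2, 0, 0, 0, 0, 15]
    - [0.06, -0.46, 0, 0, 0, 0, 15]
    - [0.1, -0.73, 0, 0, 0, 0, 15]

```text
time: 5.25
tool_pos: [0.4871, 0.0874, 0.2069]
ee_rot: [-3.141, 0.004, 0.266]
wrist_force: [-0.1, 0.6, -0.4]
width: 0.0237
finger_force: 30.0
```

servo_tool:
  plan:
    - [0.03, -0.25, 0, 0, 0, 0, 15]
    - [0.06, -0.5, 0, 0, 0, 0, 15]
    - [0.1, -0.73, 0, 0, 0, 0, 15]

```text
time: 5.5
tool_pos: [0.4771, 0.1614, 0.207]
ee_rot: [-3.141, 0.004, 0.268]
wrist_force: [-0.3, -0.3, -0.8]
width: 0.0231
finger_force: 30.0
```

servo_tool:
  plan:
    - [0.03, -0.25, 0, 0, 0, 0, 15]
    - [0.06, -0.5, 0, 0, 0, 0, 15]
    - [0.1, -0.73, 0, 0, 0, 0, 15]
    - [0.1, -0.73, 0, 0, 0, 0, 15]
    - [0.1, -0.73, 0, 0, 0, 0, 15]
    - [0.1, -0.73, 0, 0, 0, 0, 15]

```text
time: 6.0
tool_pos: [0.4684, 0.2327, 0.2078]
ee_rot: [3.14, 0.003, 0.268]
wrist_force: [0.1, -1.0, -0.6]
width: 0.0239
finger_force: 30.0
```

```bash
python3 - <<'E'
from h import *
o=robot.get_obs();print(o['time'],o['tool_pos'],o['ee_rot'],o['width'])
a=snap('scene','s3')
cv2.imwrite('pics/s3c.png',cv2.resize(cv2.cvtColor(a,4)[30:180,220:420],None,fx=4,fy=4))
p=o['tool_pos']
print([(proj('scene',[q])[0]-[220,30])*4 for q in (p-[0,0,.082],np.array([.4693,.2335,.1]))])
print(ray('scene',256.5,183.2,.08))
E
```

```text
6.0 [0.46838211 0.23268754 0.20780799] [3.14049615e+00 3.06872472e-03 2.67813031e-01] 0.02389888211991544
[array([418.71372601, 274.99752113]), array([414.1172002 , 309.86608599])]
[0.50168318 0.01607601 0.08      ]
```

View pics/s3c.png

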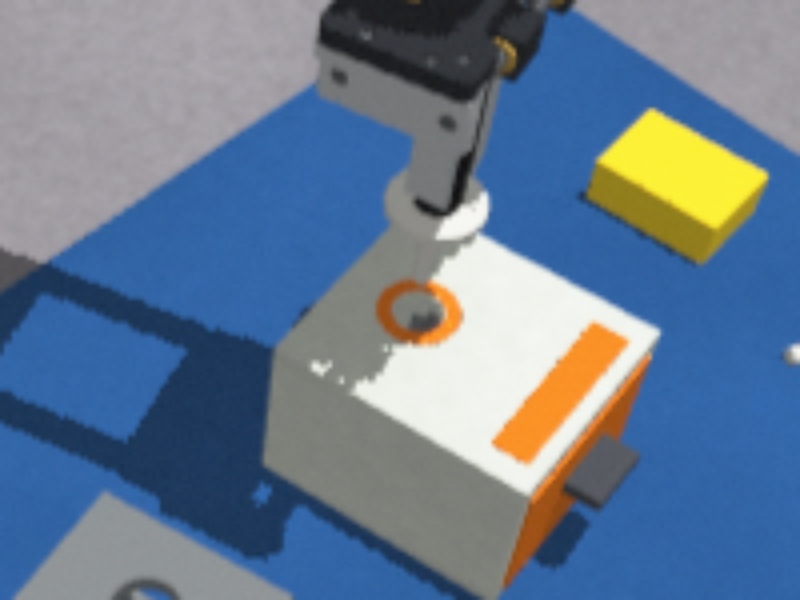

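The dowel tip at (421,280) in the crop lies right above the ring centre (419,313), within about 2 mm. Down.

servo_tool:
  plan:
    - [0, 0, 0.1, 0, 0, 0, 15]
    - [0, 0, 0.2, 0, 0, 0, 15]
    - [0, 0, 0.3, 0, 0, 0, 15]
    - [0, 0, 0.4, 0, 0, 0, 15]
    - [0, 0, 0.5, 0, 0, 0, 15]
    - [0, 0, 0.55, 0, 0, 0, 15]
    - [0, 0, 0.55, 0, 0, 0, 15]
    - [0, 0, 0.55, 0, 0, 0, 15]

```text
time: 6.72
tool_pos: [0.4688, 0.2333, 0.154]
ee_rot: [3.141, 0.001, 0.268]
wrist_force: [0.8, -0.0, -0.6]
width: 0.0235
finger_force: 30.0
```

servo_tool:
  plan:
    - [0, 0, 0.05, 0, 0, 0, 15]
    - [0, 0, 0.1, 0, 0, 0, 15]
    - [0, 0, 0.15, 0, 0, 0, 15]
    - [0, 0, 0.15, 0, 0, 0, 15]
    - [0, 0, 0.15, 0, 0, 0, 15]
    - [0, 0, 0.15, 0, 0, 0, 15]

```text
time: 7.22
tool_pos: [0.4696, 0.2337, 0.1404]
ee_rot: [-3.141, -0.002, 0.268]
wrist_force: [0.6, 0.0, 3.2]
width: 0.0236
finger_force: 30.0
```

```bash
python3 - <<'E'
from h import *
o=robot.get_obs();print(o['time'],o['tool_pos'],o['wrist_force'],o['width'])
a=snap('scene','s4')
cv2.imwrite('pics/s4c.png',cv2.resize(cv2.cvtColor(a,4)[30:180,220:420],None,fx=4,fy=4))
E
```

```text
7.2167 [0.46963885 0.2337079  0.14037015] [0.57515776 0.03158574 3.16781552] 0.023574840296053074
```

View pics/s4c.png

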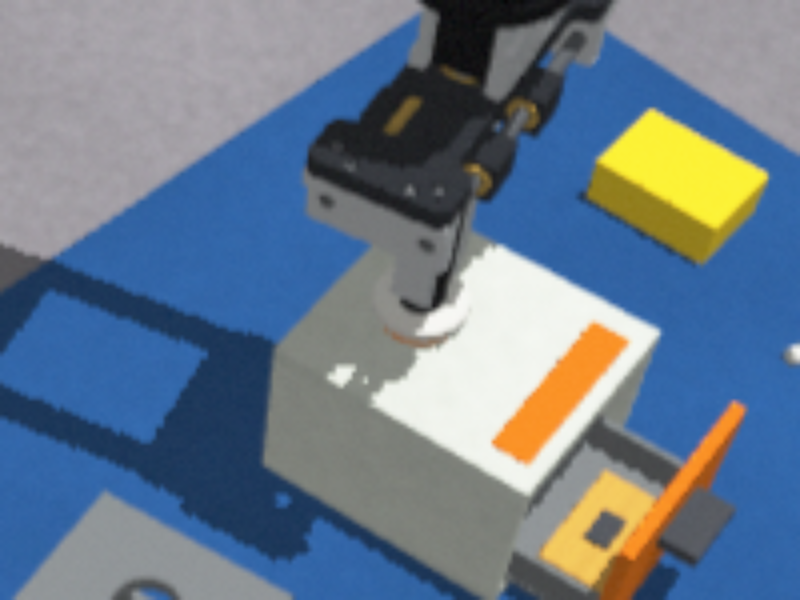

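The orange tray is open, its front now at (680,480) in the crop. Lift and return to the stand.

servo_tool:
  plan:
    - [0, 0, -0.15, 0, 0, 0, 15]
    - [0, 0, -0.35, 0, 0, 0, 15]
    - [0, 0, -0.55, 0, 0, 0, 15]
    - [0, 0, -0.7, 0, 0, 0, 15]
    - [0, 0, -0.7, 0, 0, 0, 15]
    - [0, 0, -0.7, 0, 0, 0, 15]

```text
time: 7.77
tool_pos: [0.4688, 0.2333, 0.2092]
ee_rot: [3.141, 0.0, 0.268]
wrist_force: [0.4, -0.5, -1.9]
width: 0.0234
finger_force: 30.0
```

servo_tool:
  plan:
    - [-0.03, 0.25, 0, 0, 0, 0, 15]
    - [-0.06, 0.5, 0, 0, 0, 0, 15]
    - [-0.1, 0.73, 0, 0, 0, 0, 15]

```text
time: 8.02
tool_pos: [0.4775, 0.1593, 0.2067]
ee_rot: [3.141, 0.005, 0.269]
wrist_force: [-0.1, 0.1, 0.1]
width: 0.0231
finger_force: 30.0
```

servo_tool:
  plan:
    - [-0.03, 0.25, 0, 0, 0, 0, 15]
    - [-0.06, 0.5, 0, 0, 0, 0, 15]
    - [-0.1, 0.73, 0, 0, 0, 0, 15]

```text
time: 8.27
tool_pos: [0.4871, 0.0859, 0.2067]
ee_rot: [-3.141, 0.005, 0.268]
wrist_force: [-0.4, -0.4, -1.2]
width: 0.0235
finger_force: 30.0
```

servo_tool:
  plan:
    - [-0.03, 0.25, 0, 0, 0, 0, 15]
    - [-0.06, 0.5, 0, 0, 0, 0, 15]
    - [-0.1, 0.73, 0, 0, 0, 0, 15]
    - [-0.1, 0.73, 0, 0, 0, 0, 15]
    - [-0.1, 0.73, 0, 0, 0, 0, 15]
    - [-0.1, 0.73, 0, 0, 0, 0, 15]
    - [-0.1, 0.73, 0, 0, 0, 0, 15]

```text
time: 8.85
tool_pos: [0.4974, 0.0152, 0.2085]
ee_rot: [-3.141, 0.002, 0.269]
wrist_force: [-0.1, 0.6, -0.9]
width: 0.0235
finger_force: 30.0
```

```bash
python3 - <<'E'
from h import *
o=robot.get_obs();print(o['time'],o['tool_pos'],o['ee_rot'],o['width'])
a=snap('scene','s5')
cv2.imwrite('pics/s5c.png',cv2.resize(cv2.cvtColor(a,4)[60:240,140:360],None,fx=3,fy=3))
E
```

```text
8.85 [0.49742418 0.01522829 0.20849541] [-3.14056788e+00  1.60791704e-03  2.68992749e-01] 0.023467096732178176
```

View pics/s5c.png

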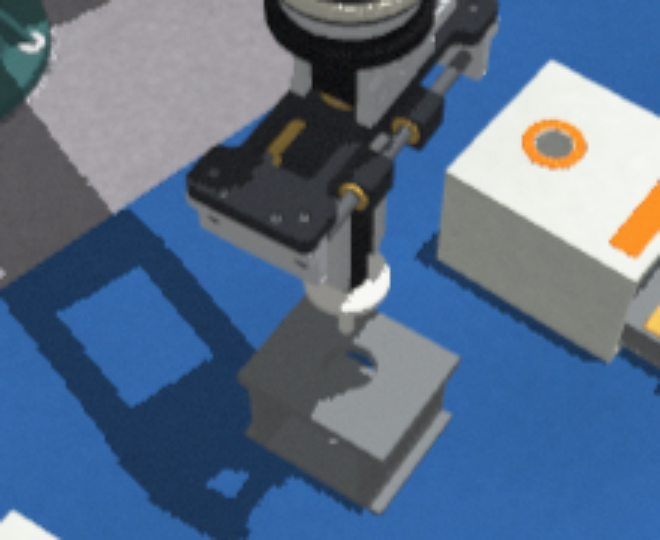

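The pin is back over the stand in the same pose as after the first lift (tip at (347,330)). Lowering.

servo_tool:
  plan:
    - [0, 0, 0.12, 0, 0, 0, 15]
    - [0, 0, 0.24, 0, 0, 0, 15]
    - [0, 0, 0.36, 0, 0, 0, 15]
    - [0, 0, 0.48, 0, 0, 0, 15]
    - [0, 0, 0.6, 0, 0, 0, 15]
    - [0, 0, 0.72, 0, 0, 0, 15]
    - [0, 0, 0.82, 0, 0, 0, 15]
    - [0, 0, 0.9, 0, 0, 0, 15]
    - [0, 0, 0.9, 0, 0, 0, 15]
    - [0, 0, 0.9, 0, 0, 0, 15]

```text
time: 9.73
tool_pos: [0.4978, 0.0142, 0.119]
ee_rot: [-3.141, 0.001, 0.268]
wrist_force: [-0.0, -0.6, -1.7]
width: 0.0239
finger_force: 30.0
```

servo_tool:
  plan:
    - [0, 0, 0.02, 0, 0, 0, 15]
    - [0, 0, 0.04, 0, 0, 0, 15]
    - [0, 0, 0.04, 0, 0, 0, 15]
    - [0, 0, 0.04, 0, 0, 0, 15]

```text
time: 10.07
tool_pos: [0.4982, 0.0142, 0.1158]
ee_rot: [3.141, -0.001, 0.268]
wrist_force: [0.0, -0.3, -1.3]
width: 0.0238
finger_force: 30.0
```

servo_tool:
  plan:
    - [0, 0, 0.012, 0, 0, 0, 15]
    - [0, 0, 0.012, 0, 0, 0, 15]
    - [0, 0, 0.012, 0, 0, 0, 15]

```text
time: 10.32
tool_pos: [0.4981, 0.0142, 0.1145]
ee_rot: [3.141, -0.0, 0.268]
wrist_force: [0.5, 0.7, -0.7]
width: 0.0233
finger_force: 30.0
```

Back at the pickup height with no sideways load. Open, let it settle, then retreat.

servo_tool:
  plan:
    - [0, 0, 0, 0, 0, 0, 30]
    - [0, 0, 0, 0, 0, 0, 40]
    - [0, 0, 0, 0, 0, 0, 60]
    - [0, 0, 0, 0, 0, 0, 94]
    - [0, 0, 0, 0, 0, 0, 94]
    - [0, 0, 0, 0, 0, 0, 94]
    - [0, 0, 0, 0, 0, 0, 94]
    - [0, 0, 0, 0, 0, 0, 94]
    - [0, 0, 0, 0, 0, 0, 94]
    - [0, 0, 0, 0, 0, 0, 94]
    - [0, 0, 0, 0, 0, 0, 94]
    - [0, 0, 0, 0, 0, 0, 94]

```text
time: 11.32
tool_pos: [0.498, 0.0143, 0.1143]
ee_rot: [3.142, -0.0, 0.268]
wrist_force: [-0.1, -0.1, 0.7]
width: 0.0938
finger_force: 0.0
```

servo_tool:
  plan:
    - [0, 0, -0.15, 0, 0, 0, 94]
    - [0, 0, -0.4, 0, 0, 0, 94]
    - [0, 0, -0.7, 0, 0, 0, 94]
    - [0, 0, -1, 0, 0, 0, 94]
    - [0, 0, -1, 0, 0, 0, 94]
    - [0, 0, -1, 0, 0, 0, 94]
    - [0, 0, -1, 0, 0, 0, 94]

```text
time: 11.9
tool_pos: [0.4976, 0.0143, 0.2135]
ee_rot: [-3.141, 0.001, 0.268]
wrist_force: [0.8, -0.5, -0.2]
width: 0.0939
finger_force: 0.0
```

```bash
python3 - <<'E'
from h import *
o=robot.get_obs();print(o['time'],o['tool_pos'],o['wrist_force'],o['width'])
snap('scene','s6')
E
```

```text
11.9 [0.49762496 0.01428935 0.21351732] [ 0.77165601 -0.49051576 -0.21703499] 0.0939131520751134
```

View pics/s6.png

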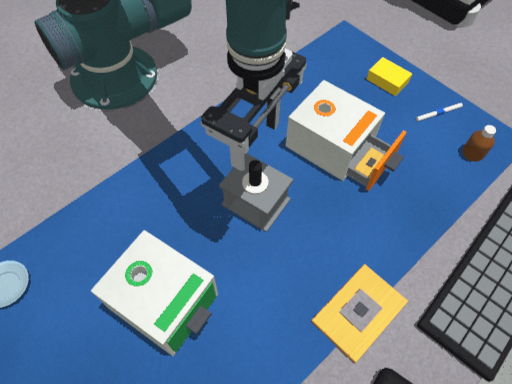

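The pin stands upright in its stand (255,178), the orange tray is open (385,160), and the green tray is shut (200,315). The gripper is clear of everything.

```bash
python3 -c "
from bench import robot
print(robot.close_job())"
```

```text
the job is handed in; nothing more can be done
None
```

The job is handed in: the orange tray is open, the green carrier is still shut, and the pin is back upright in its stand and released, after about 12 s of robot time.

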